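# Seat the brass cover disc in the scrap gauge housing and close its keeper

## Task

Close up the grey gauge housing before it is scrapped: with the fingertips push the loose brass disc across the housing's top until it drops flat into the round seat, then push the red keeper arm round over the disc as far as it goes. Only push, never pick the disc up or push it off the housing, and leave the other loose things on the bench where they are.

Things in the scene. Friction and masses are not known exactly. Their poses are not given: they have to be found in the camera images.
- housing: Rusted grey gauge housing, fixed to the bench: a block 160 (its x) by 240 (its y) by 40 mm high with a flat top. Origin: centre of its underside, on the bench; z up. A round seat, 66 mm across and 8 mm deep, is sunk into the top at x = 0, y = -40 mm; a brass pipe stub (38 mm long, 34 mm thick at most) sticks out of its +y end, below the top.
- seat (a point): Centre of the seat's floor, 32 mm above the housing's underside and 8 mm below its flat top; axes as the housing.
- disc: Loose flat brass disc, 60 mm across, 8 mm thick, about 0.19 kg, lying on the housing's top on its +y side, to begin with 50 to 90 mm from the seat's centre. Origin: centre of its underside. It has 3 mm of play all round in the seat and lies flush with the housing's top when home.
- keeper (a joint): Angle of the red keeper arm about its upright pivot, rad. About 0 to 0.35 at the start (open: 0 points along the housing's -y, away from the disc); grows as it turns clockwise seen from above, by way of the housing's -x direction, to a stop at 1.9, where it lies across the seat. Light friction (less than 1 N at the post); stays where it is left.
- keeper_pivot (a point): Pivot axis of the keeper at the height of the housing's top: at x = 58, y = -60 mm in the housing's frame.
- keeper_post (a point): Middle of the upright red post near the keeper's free end, for pushing it: 12 mm thick, 26 mm tall, 72 mm from the pivot axis; this point is 22 mm above the housing's top. The arm below it is a flat bar 14 mm wide, whose underside is 3 mm and top 9 mm above the housing's top; it ends 7 mm beyond the post's axis, and has a round boss of 11 mm radius at the pivot.
- meter: Corroded brass meter body, round, 100 mm across, 76 mm high, with two pipe ends along its y, 172 mm over both. Bystander. Origin: centre of its underside.
- dome: Cracked glass register dome on a brass ring, 94 mm across, 60 mm high. Bystander. Origin: centre of its underside.
- nut1: Pitted bronze hexagon nut, 36 mm over flats, 16 mm high, on the bench near the housing. Bystander. Origin: centre of its underside.
- nut2: Second such nut. Bystander.
- wrench: Steel wrench lying on the bench. Bystander.
- collar: Rusted steel ring, 64 mm across, 14 mm high, on the bench. Bystander. Origin: centre of its underside.
Not all that is in view belongs to the job. Several things have the shape of the disc; the one meant has the colours described above.

How it is judged:
By the outcome, as a careful person would: the job done as asked, in the order asked, and still so for the second after the job is handed in, with the robot touching nothing.
It also fails if it takes over 53 s, if anything falls off the work surface, if the arm or the gripper's body presses on something with over 40 N, if the wrist force passes 120 N, or if a joint passes its speed limit or range.

## Robot

A 6-joint arm with a two-finger parallel gripper is mounted at the origin on the work surface. World frame = base frame: x ahead of the robot, y to its left, z up, the work surface at z = 0. Lengths are in mm, angles in degrees, forces in N, time in s.
With the tool pointing down it reaches from about 300 to 850 mm from the base axis. Payload 4.2 kg.
Tool frame: the origin (TCP) lies at the very end of the fingers, on their centre line; the grasp point (between the pads) lies 19 mm behind it; z points along the fingers, y is the line along which they close (so a half turn about z gives the same grasp; the last joint's range is limited). The gripper opens to 91 mm and grips with 3 to 60 N. Pads are 32 mm wide; open, the fingers measure 118 mm over their backs; the gripper's body (76 mm by 178 mm) begins 60 mm behind the grasp point.
Start: joints at [-1.146, 18.312, 89.639, -0, 72.044, -1.146], TCP at [575.016, 0, 213.976] pointing down, gripper open.
Joint ranges: [-177.97, 177.97], [-48.28, 115.42], [12.27, 149.76], [-77.06, 257.06], [2.81, 150.46], [-146.56, 146.56]. Speed limits (degrees/s): [147.25, 147.25, 180, 180, 180, 180].

## Interface

Orientations are given as [roll, pitch, yaw] about the fixed x, y, z axes, in that order (R = Rz(yaw) Ry(pitch) Rx(roll)).
In Python, from workcell import * gives the robot as it stands.
- The arm moves only by the tool move_arm, never from a script. Its argument "motion" is a list of rows, each a list of 3 entries, a list of its own where there are three numbers: the finger opening in mm, from 0 to 91.2, then the shift along the world's x, y, z in units of 25 mm (1.0 is 25 mm), then the turn, a rotation vector about the world's x, y, z in units of 4 degrees (1.0 is 4 degrees). In form: [[grip, [x, y, z], [ax, ay, az]], ...]. A call has 1 to 20 rows; each row shifts and turns the commanded pose from where the row before left it; what a row does not reach is not made up. A row lasts 1/12 s, in which the tool goes at most 41.7 mm and 7.16 degrees, less where a joint would pass 70% of its speed; a pose out of reach is approached as far as the arm can. A call with a number of a shift or a turn outside -1 to 1 is refused whole. A call with a gripper value outside its range is refused whole. The fingers move at their own pace and stop on an object; "grip_force" is the grip in N (left out, the last holds). Time passes only in rows, so rows that do not move let the fingers close. It gives the time, the measured TCP pose, the force, the opening and the grip force at its end, in the units of the state.
- state(): the state, without advancing time (a new reading comes with each control period).
- grab_frame(name): name is "scene" or "side" or "wrist"; returns the picture (420x560x3 uint8, blue, green, red); there is no depth.
- camera_info(name): a dict with "fx", "fy", "cx", "cy" (pixels), "rvec" (rotation vector, rad) and "tvec" (3), from world to camera coordinates, as OpenCV has them. Camera axes: x right, y down, z forward; pixel columns grow to the right and rows downward; lengths in mm; the calibration is good to about 2 mm. A picture is of the moment at which its call begins: read the wrist's pose just before it. camera_info takes no time and is no camera call; for the wrist camera it gives the pose at the moment of the call.
- job_done(): hands the job in; it is judged then, once.
The state is a dict: "time_s": time; "qpos": joint angles; "qvel": joint speeds; "effort": joint torques, N m; "ee_pos": TCP position; "ee_rot": TCP orientation; "force": force on the tool from outside, world axes, zero at the start; "torque": the same for the moment, N m; "gripper_width": finger opening in mm; "gripper_force": force on a finger pad.
Only numpy, scipy, OpenCV 4.12 (cv2) and the standard library are available. Lean on these libraries where they do the work, as an engineer would, in place of code of your own. Each camera call takes 0.05 s, during which the arm holds its last target. There are 200 camera calls.

## Working session

There is one attempt and no reset: what is moved stays moved. The work goes in short steps, Python scripts to look and compute and a tool call to move; the robot and the scene stay as the last step left them, time stands still between calls to the robot, and variables do not carry over. Pictures are saved under pics/ and viewed, at most 11 in all, crops included, and the job is handed in when it is done.

Besides the shell and the picture viewer there is one more tool, called after ">>>" as name([rows], argument=value, ...), one row to a line, values as JSON. move_arm: Moves the arm, as the interface text tells. Shifts and turns lie within -1 to 1; 1 stands for 25 mm of shift or 4 degrees of turn. Its arguments: {"type":"object","properties":{"motion":{"type":"array","items":{"type":"array"}},"grip_force":{"type":"number"}},"required":["motion"]}

```bash
mkdir -p pics; ls
python3 - <<'E'
from workcell import *
import cv2, numpy as np
a=grab_frame("scene"); b=grab_frame("side")
cv2.imwrite("pics/scene0.png",a); cv2.imwrite("pics/side0.png",b)
for n in("scene","side"): print(camera_info(n))
print(state())
E
```

```text
pics
{'fx': 428.2846731947825, 'fy': 428.2846731947825, 'cx': 270.93470436557743, 'cy': 207.4693307435257, 'rvec': array([ 1.9415877 ,  1.38138734, -0.62323094]), 'tvec': array([-176.977837  , -264.00655265, 1568.04443229])}
{'fx': 406.55938278468034, 'fy': 406.55938278468034, 'cx': 275.8637469990456, 'cy': 207.72992767206256, 'rvec': array([ 2.31740157, -0.08095257,  0.05433061]), 'tvec': array([-534.39194715,   75.24542924, 1116.53342296])}
{'time_s': 0.1, 'qpos': array([-1.14612257e+00,  1.83471648e+01,  8.96979911e+01, -8.73896051e-04,
        7.20451057e+01, -1.14693225e+00]), 'qvel': array([ 0.05368065, -0.00428092, -0.20772582, -0.05096717,  0.01288355,
       -0.01691636]), 'effort': array([ 5.01049108e-04, -4.13330913e+01, -2.32510239e+01,  7.29743019e-02,
        4.21804120e-02, -4.88014211e-05]), 'ee_pos': array([5.74552180e+02, 2.77753693e-03, 2.13222173e+02]), 'ee_rot': array([-1.79909740e+02, -9.75968967e-04,  9.00010790e+01]), 'force': array([0.21445197, 0.09255619, 0.2607849 ]), 'torque': array([-0.01910847,  0.00818787, -0.0612573 ]), 'gripper_force': 0.0, 'gripper_width': 90.92700880669351}
```

View pics/scene0.png

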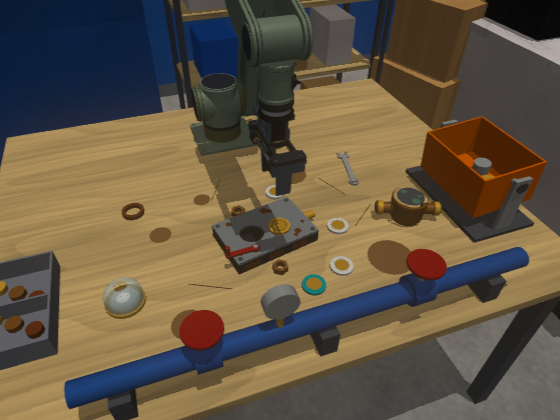

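View pics/side0.png

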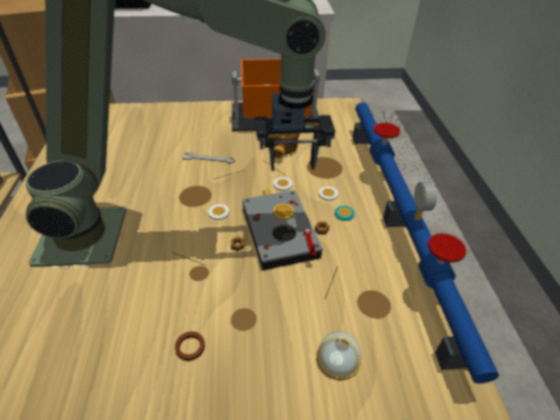

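The scene view shows the grey housing at about (265,233), with the brass disc on its top at (279,226), the dark seat at (252,233) and the red keeper at (242,250). The stub at (309,214) marks its +y end. The side view shows the housing at (283,228), the disc at (284,212), the seat at (284,232) and the keeper at (311,243). The disc-like lookalikes are flat on the bench: white rims at scene (275,191), (338,226) and (342,265), and a teal rim at (314,284). Only the one at (279,226) is all brass and on the housing.

```bash
cat > h.py <<'E'
from workcell import *
import cv2, numpy as np
def ray(info,uv):
    R=cv2.Rodrigues(np.array(info["rvec"]))[0]; c=-R.T@info["tvec"]
    d=np.array([(uv[0]-info["cx"])/info["fx"],(uv[1]-info["cy"])/info["fy"],1])
    return c,R.T@d
def onz(info,uv,z):
    c,d=ray(info,uv); return c+d*(z-c[2])/d[2]
E
python3 - <<'E'
from h import *
s=camera_info("scene"); d=camera_info("side")
for n,u,v,z in(("disc",(279.5,226),(284,212),48),("seat",(252,233),(284,232),36),("keeper",(242,250),(311,243),52),("stub",(309,214),(265,192),20)):
    print(n,onz(s,u,z).round(1),onz(d,v,z).round(1))
w=grab_frame("wrist"); cv2.imwrite("pics/w0.png",w)
a=cv2.imread("pics/scene0.png")[180:300,190:370]; b=cv2.imread("pics/side0.png")[170:290,200:380]
cv2.imwrite("pics/crop.png",np.vstack([cv2.resize(x,None,fx=2.5,fy=2.5,interpolation=cv2.INTER_CUBIC) for x in(a,b)]))
E
```

```text
disc [562.7  17.1  48. ] [558.5   7.5  48. ]
seat [552.1 -56.8  36. ] [552.9 -57.3  36. ]
keeper [ 616.7 -102.5   52. ] [ 616.4 -115.5   52. ]
stub [517.2 123.2  20. ] [512.5 128.1  20. ]
```

View pics/w0.png

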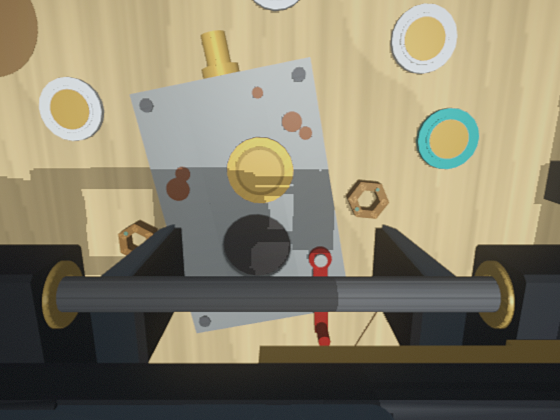

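View pics/crop.png

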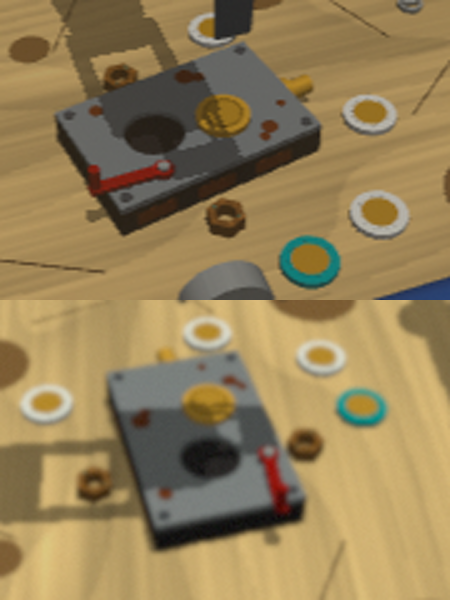

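The wrist view shows the housing's top, with corners at (131,95), (310,58) and (195,333). The brass disc is at (260,170), the seat at (257,246), and the keeper boss at (319,259) with its arm running down to the post near (323,335). The nuts are at (367,199) and (137,237). The crop confirms it: of the disc shapes, only the all-brass one lies on the housing. The others (white- and teal-rimmed) lie on the bench.

Run:
```python
from h import *
w=cv2.imread("pics/w0.png"); i=camera_info("wrist")
print("cam",ray(i,(280,210))[0].round(1))
c=[onz(i,p,40)[:2] for p in((131,95),(310,58),(195,333))]
A,B,C=c; print("corners",np.round(c,1),"len",np.linalg.norm(B-A),np.linalg.norm(C-A))
def pose(c):
    A,B,C=c; o=(B+C)/2; y=np.degrees(np.arctan2(*(A-C)[::-1]))-90; y2=np.degrees(np.arctan2(*(B-A)[::-1]));return o,y,y2
o,y,y2=pose(c);print("o,yaw",o.round(1),y,y2)
hsv=cv2.cvtColor(w,cv2.COLOR_BGR2HSV)
def big(m,x0,x1,y0,y1):
    z=np.zeros_like(m); z[y0:y1,x0:x1]=m[y0:y1,x0:x1]
    k=max(cv2.findContours(z,cv2.RETR_EXTERNAL,cv2.CHAIN_APPROX_NONE)[0],key=cv2.contourArea)
    return k
disc=cv2.fitEllipse(cv2.convexHull(big(cv2.inRange(hsv,(15,90,60),(35,255,255)),215,305,125,210)))
seat=cv2.fitEllipse(cv2.convexHull(big(cv2.inRange(w,(0,0,0),(62,62,62)),215,300,205,285)))
print(disc,seat)
D=onz(i,disc[0],46)[:2];S=onz(i,seat[0],40)[:2];print("disc",D,"seat",S)
for r in(y,y2):
    t=np.radians(r);R=np.array([[np.cos(t),-np.sin(t)],[np.sin(t),np.cos(t)]])
    P=onz(i,(319,258),49)[:2]
    print(r,"in housing: seat",R.T@(S-o),"disc",R.T@(D-o),"boss",R.T@(P-o))
s=camera_info("scene");d=camera_info("side")
# red post
for n,f,r in(("scene","pics/scene0.png",(220,265,235,265)),("side","pics/side0.png",(295,330,225,260))):
    im=cv2.imread(f);h=cv2.cvtColor(im,cv2.COLOR_BGR2HSV)
    m=cv2.inRange(h,(0,150,60),(6,255,255))|cv2.inRange(h,(174,150,60),(180,255,255))
    x0,x1,y0,y1=r;ys,xs=np.nonzero(m[y0:y1,x0:x1]);ys+=y0;xs+=x0
    print(n,xs.min(),xs.max(),ys.min(),ys.max(), "left top",[(x,ys[xs==x].min(),ys[xs==x].max()) for x in range(xs.min(),xs.max()+1)])
```

```text
cam [574.   70.1 384. ]
corners [[ 445.6   82.5]
 [ 601.2  112.7]
 [ 488.5 -152. ]] len 158.47473344284725 238.4106941400456
o,yaw [544.8 -19.7] 10.372731897897907 10.97012860455214
((259.6717224121094, 169.78518676757812), (65.27777099609375, 65.86384582519531), 131.401611328125) ((256.19586181640625, 244.67105102539062), (59.888893127441406, 66.11664581298828), 94.40884399414062)
disc [557.3509825   17.63155546] seat [552.785412   -55.95572838]
10.372731897897907 in housing: seat [  1.27496262 -37.1100666 ] disc [19.01538514 34.45256461] boss [ 58.29945967 -57.81606   ]
10.97012860455214 in housing: seat [  0.88797075 -37.12134265] disc [19.37356606 34.25243083] boss [ 57.69348024 -58.42076796]
scene 225 259 244 257 left top [(225, np.int64(247), np.int64(248)), (226, np.int64(246), np.int64(256)), (227, np.int64(246), np.int64(257)), (228, np.int64(246), np.int64(257)), (229, np.int64(247), np.int64(256)), (230, np.int64(252), np.int64(256)), (231, np.int64(252), np.int64(256)), (232, np.int64(252), np.int64(255)), (233, np.int64(251), np.int64(256)), (234, np.int64(251), np.int64
[... 707 characters left out ...]
)), (254, np.int64(248), np.int64(250)), (255, np.int64(249), np.int64(250)), (256, np.int64(249), np.int64(250)), (257, np.int64(244), np.int64(250)), (258, np.int64(246), np.int64(249)), (259, np.int64(248), np.int64(248))]
side 304 315 232 254 left top [(304, np.int64(232), np.int64(232)), (305, np.int64(233), np.int64(234)), (306, np.int64(233), np.int64(236)), (307, np.int64(233), np.int64(241)), (308, np.int64(233), np.int64(245)), (309, np.int64(233), np.int64(248)), (310, np.int64(236), np.int64(253)), (311, np.int64(240), np.int64(254)), (312, np.int64(243), np.int64(254)), (313, np.int64(244), np.int64(254)), (314, np.int64(245), np.int64(254)), (315, np.int64(252), np.int64(254))]
```

The measurements agree with each other: the sides come out at 158 x 238 mm and yaw is about 10.7°. The boss and seat land within 2–3 mm of their nominal places. That puts the disc at about (557.4, 17.6) and the seat at about (552.5, -57.5), 75 mm apart. My plan is to set a 36 mm finger gap as a cradle behind the disc and push along -y.

>>> move_arm([
  [36, [-0.19, 0.93, -0.9], [0, 0, -0.31]],
  [36, [-0.19, 0.93, -0.9], [0, 0, -0.31]],
  [36, [-0.19, 0.93, -0.9], [0, 0, -0.31]],
  [36, [0, 0, -0.9], [0, 0, 0]],
  [36, [0, 0, -0.9], [0, 0, 0]],
  [36, [0, 0, -0.9], [0, 0, 0]],
  [36, [0, 0, -0.9], [0, 0, 0]],
  [36, [0, 0, 0], [0, 0, 0]],
  [36, [0, 0, 0], [0, 0, 0]],
])

```text
time_s: 0.9
ee_pos: [559.9, 69.7, 55.6]
ee_rot: [-179.8, 0.0, 86.3]
force: [0.4, -0.9, 0.8]
gripper_width: 36.5
gripper_force: 0.0
```

>>> move_arm([
  [36, [0, 0, -0.3], [0, 0, 0]],
  [36, [0, 0, -0.2], [0, 0, 0]],
  [36, [0, 0, 0], [0, 0, 0]],
])

```text
time_s: 1.15
ee_pos: [560.7, 69.7, 44.0]
ee_rot: [180.0, 0.0, 86.3]
force: [-0.3, -0.1, 0.2]
gripper_width: 36.0
gripper_force: 0.0
```

Run:
```python
from h import *
w=grab_frame("wrist"); cv2.imwrite("pics/w1.png",w)
s=state(); print(s["ee_pos"],s["force"])
```

```text
[560.8367897   69.69961066  44.27600747] [ 0.49106989 -0.05936442 -0.24245481]
```

View pics/w1.png

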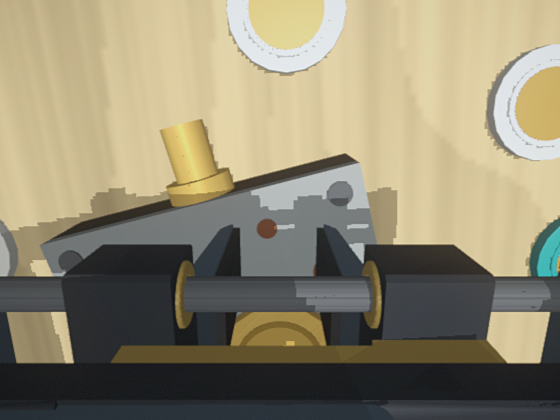

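The wrist view shows the disc (at about 278,330) centred in the finger gap, which runs from x=190 to 365. The tips are 4 mm above the top, so I'll lower them slightly and push slowly.

>>> move_arm([
  [36, [0, 0, -0.06], [0, 0, 0]],
  [36, [-0.013, -0.2, 0], [0, 0, 0]],
  [36, [-0.013, -0.2, 0], [0, 0, 0]],
  [36, [-0.013, -0.2, 0], [0, 0, 0]],
  [36, [-0.013, -0.2, 0], [0, 0, 0]],
  [36, [-0.013, -0.2, 0], [0, 0, 0]],
  [36, [-0.013, -0.2, 0], [0, 0, 0]],
  [36, [-0.013, -0.2, 0], [0, 0, 0]],
  [36, [-0.013, -0.2, 0], [0, 0, 0]],
  [36, [-0.013, -0.2, 0], [0, 0, 0]],
  [36, [-0.013, -0.2, 0], [0, 0, 0]],
  [36, [-0.013, -0.2, 0], [0, 0, 0]],
  [36, [-0.013, -0.2, 0], [0, 0, 0]],
  [36, [-0.013, -0.2, 0], [0, 0, 0]],
  [36, [-0.013, -0.2, 0], [0, 0, 0]],
  [36, [0, 0, 0], [0, 0, 0]],
])

```text
time_s: 2.53
ee_pos: [556.1, -1.4, 42.4]
ee_rot: [-180.0, 0.0, 86.3]
force: [0.3, -0.0, 0.8]
gripper_width: 36.2
gripper_force: 0.1
```

Run:
```python
from h import *
a=grab_frame("scene")[180:300,190:370]; b=grab_frame("side")[170:290,200:380]
cv2.imwrite("pics/crop2.png",np.vstack([cv2.resize(x,None,fx=2.5,fy=2.5,interpolation=cv2.INTER_CUBIC) for x in(a,b)]))
s=state(); print(s["ee_pos"],s["force"])
```

```text
[555.97266448  -0.81184653  42.30819808] [-0.23491657 -0.27759909  0.4885462 ]
```

View pics/crop2.png

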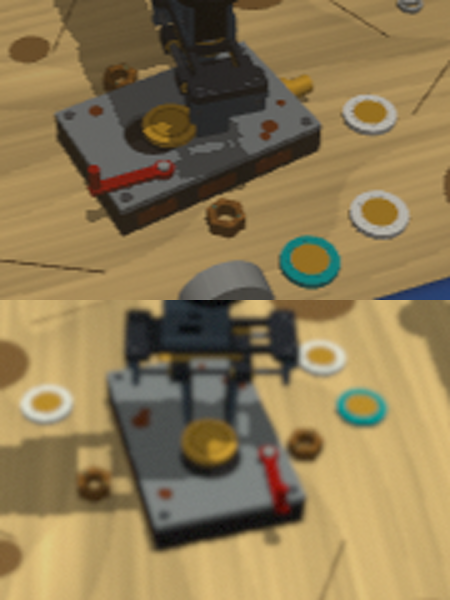

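The disc now leads the fingers and partly overhangs the seat, centred on it sideways (scene crop 168,125; side crop 210,440). About 17 mm remain.

>>> move_arm([
  [36, [-0.01, -0.12, 0], [0, 0, 0]],
  [36, [-0.01, -0.12, 0], [0, 0, 0]],
  [36, [-0.01, -0.12, 0], [0, 0, 0]],
  [36, [-0.01, -0.12, 0], [0, 0, 0]],
  [36, [-0.01, -0.12, 0], [0, 0, 0]],
  [36, [0, -0.08, 0], [0, 0, 0]],
  [36, [0, 0, 0], [0, 0, 0]],
  [36, [0, 0, 0], [0, 0, 0]],
])

```text
time_s: 3.3
ee_pos: [554.9, -17.5, 42.5]
ee_rot: [-180.0, 0.0, 86.3]
force: [-0.5, -0.2, -0.2]
gripper_width: 35.7
gripper_force: 0.0
```

Run:
```python
from h import *
a=grab_frame("scene")[190:280,200:330]; b=grab_frame("side")[180:270,220:350]
cv2.imwrite("pics/crop3.png",np.vstack([cv2.resize(x,None,fx=3.3,fy=3.3,interpolation=cv2.INTER_CUBIC) for x in(a,b)]))
s=state(); print(s["ee_pos"],s["force"])
```

```text
[554.93973377 -17.31106931  42.49785987] [0.77432407 0.00624522 1.4184421 ]
```

View pics/crop3.png

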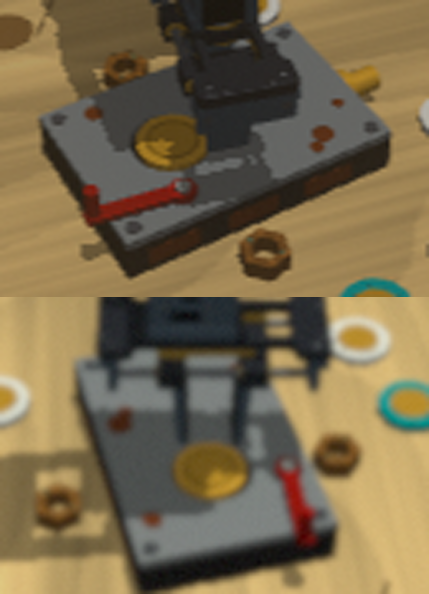

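The disc looks flush in the seat (scene crop 170,142; side crop 211,468). I'll lift clear and check with the wrist camera, which will also measure the keeper.

>>> move_arm([
  [36, [0, 0.2, 0.3], [0, 0, 0]],
  [36, [0, 0, 1], [0, 0, 0.31]],
  [36, [0, 0, 1], [0, 0, 0.31]],
  [36, [0, 0, 1], [0, 0, 0.31]],
  [36, [0, -0.5, 1], [0, 0, 0]],
  [20, [0.2, -1, 1], [0, 0, 0]],
  [0, [0.2, -1, 1], [0, 0, 0]],
  [0, [0.2, -1, 0], [0, 0, 0]],
  [0, [0, 0, 0], [0, 0, 0]],
  [0, [0, 0, 0], [0, 0, 0]],
  [0, [0, 0, 0], [0, 0, 0]],
])

```text
time_s: 4.32
ee_pos: [569.3, -99.0, 199.7]
ee_rot: [-179.9, -0.1, 90.0]
force: [0.2, 0.0, 0.2]
gripper_width: 1.1
gripper_force: 0.0
```

Run:
```python
from h import *
i=camera_info("wrist"); w=grab_frame("wrist"); cv2.imwrite("pics/w2.png",w)
hsv=cv2.cvtColor(w,cv2.COLOR_BGR2HSV)
m=cv2.inRange(hsv,(18,90,60),(32,255,255)); c=onz(i,(280,210),40); print("cam",ray(i,(0,0))[0].round(1),state()["ee_pos"])
for k in cv2.findContours(m,cv2.RETR_EXTERNAL,cv2.CHAIN_APPROX_NONE)[0]:
    if cv2.contourArea(k)>800:
        e=cv2.fitEllipse(cv2.convexHull(k)); p=onz(i,e[0],40); r=[np.linalg.norm(onz(i,(e[0][0]+s,e[0][1]),40)-p) for s in(e[1][0]/2,e[1][1]/2)]
        print(np.round(e[0],1),np.round(e[1],1),p.round(1),np.round(r,1))
```

```text
cam [568.7 -29.  370.4] [569.29037322 -98.67755902 199.48700314]
[215.7 357.4] [ 66.7 399.7] [ 505.9 -269.6   40. ] [ 33.5 200.5]
[439.6 328.3] [44.6 74.2] [ 727.1 -236.7   40. ] [21.9 36.4]
[258.2 142.3] [69.1 70.1] [551.5 -56.1  40. ] [29.9 30.3]
[473.8  25.9] [40.5 47.3] [725.9  36.2  40. ] [16.3 19. ]
```

View pics/w2.png

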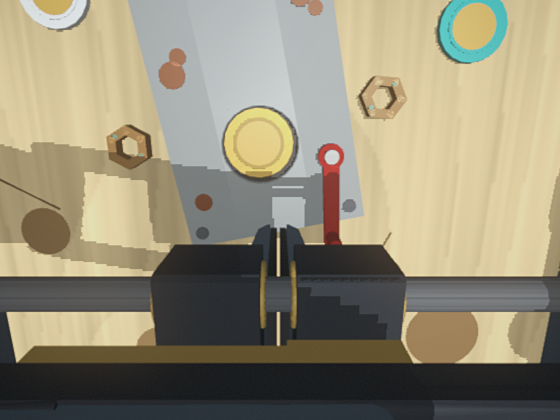

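In the wrist view the disc sits inside an even dark ring at (258,142). Its radius comes out at 30.1 mm when cast on z=40, so it is flush and home, at about (551.5, -56). The keeper's boss is at (332,156) and its arm points straight down the image to (333,245), so θ ≈ 0.19. That puts the pivot at about (613.5, -66.5) and the post at about (614, -138.5).

My plan is to close the fingers and turn them 49° so their back faces along 131°, midway along the push arc. Then I can carry the post round by translation alone, with the tips at z≈55, above the bar (49).

>>> move_arm([
  [0, [0.44, -0.425, 0], [0, 0, -0.94]],
  [0, [0.44, -0.425, 0], [0, 0, -0.94]],
  [0, [0.44, -0.425, 0], [0, 0, -0.94]],
  [0, [0.44, -0.425, 0], [0, 0, -0.94]],
  [0, [0.44, -0.425, 0], [0, 0, -0.94]],
  [0, [0.44, -0.425, 0], [0, 0, -0.94]],
  [0, [0, 0, -0.5], [0, 0, -0.94]],
  [0, [0, 0, -0.7], [0, 0, -0.94]],
  [0, [0, 0, -0.7], [0, 0, -0.94]],
  [0, [0, 0, -0.7], [0, 0, -0.94]],
  [0, [0, 0, -0.7], [0, 0, -0.94]],
  [0, [0, 0, -0.7], [0, 0, -0.94]],
  [0, [0, 0, -0.7], [0, 0, -0.94]],
  [0, [0, 0, -0.4], [0, 0, 0]],
  [0, [0, 0, 0], [0, 0, 0]],
  [0, [0, 0, 0], [0, 0, 0]],
])

```text
time_s: 5.7
ee_pos: [635.8, -162.7, 72.1]
ee_rot: [-179.9, 0.0, 41.3]
force: [-0.2, -0.9, 0.8]
gripper_width: 0.7
gripper_force: 0.0
```

Run:
```python
from h import *
a=grab_frame("scene")[190:290,200:330]; b=grab_frame("side")[180:280,220:350]
cv2.imwrite("pics/crop4.png",np.vstack([cv2.resize(x,None,fx=2.9,fy=2.9,interpolation=cv2.INTER_CUBIC) for x in(a,b)]))
s=state(); print(s["ee_pos"],s["ee_rot"],s["force"])
# arc waypoints for TCP: world arm angle from -90 to -188.2, post + 20 mm offset along -49 deg
P=np.array([613.5,-66.5]); n=np.array([np.cos(np.radians(-49)),np.sin(np.radians(-49))])
A=np.radians(np.linspace(-90,-188.2,15)); T=np.array([P+72*np.array([np.cos(q),np.sin(q)])+20*n for q in A])
print(T[0].round(1),T[-1].round(1)); print((np.diff(T,axis=0)/25).round(2).tolist())
```

```text
[ 636.76089082 -163.31351962   73.59313792] [ 1.79905826e+02 -6.29594073e-02  4.11961699e+01] [ 0.87208786 -0.43717041  1.17556044]
[ 626.6 -153.6] [555.4 -71.3]
[[-0.35, 0.02], [-0.35, 0.06], [-0.34, 0.11], [-0.32, 0.15], [-0.3, 0.18], [-0.28, 0.22], [-0.25, 0.25], [-0.21, 0.28], [-0.18, 0.3], [-0.14, 0.32], [-0.1, 0.34], [-0.06, 0.35], [-0.01, 0.35], [0.03, 0.35]]
```

View pics/crop4.png

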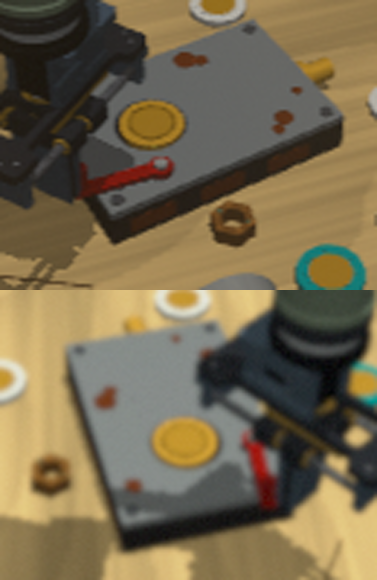

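The fingers stand clear on the +x side of the keeper post, which is half hidden at scene crop (88,185), and the disc lies flat in its seat. Next I'll go down, make contact and follow the arc.

>>> move_arm([
  [0, [0, 0, -0.4], [0, 0, 0]],
  [0, [0, 0, -0.32], [0, 0, 0]],
  [0, [0, 0, 0], [0, 0, 0]],
  [0, [-0.19, 0.19, 0], [0, 0, 0]],
  [0, [-0.19, 0.19, 0], [0, 0, 0]],
  [0, [-0.35, 0.02, 0], [0, 0, 0]],
  [0, [-0.35, 0.06, 0], [0, 0, 0]],
  [0, [-0.34, 0.11, 0], [0, 0, 0]],
  [0, [-0.32, 0.15, 0], [0, 0, 0]],
  [0, [-0.3, 0.18, 0], [0, 0, 0]],
  [0, [-0.28, 0.22, 0], [0, 0, 0]],
  [0, [-0.25, 0.25, 0], [0, 0, 0]],
  [0, [-0.21, 0.28, 0], [0, 0, 0]],
  [0, [-0.18, 0.3, 0], [0, 0, 0]],
  [0, [-0.14, 0.32, 0], [0, 0, 0]],
  [0, [0, 0, 0], [0, 0, 0]],
])

```text
time_s: 7.13
ee_pos: [557.5, -104.8, 54.4]
ee_rot: [-179.9, 0.0, 41.2]
force: [0.1, 0.1, 0.0]
gripper_width: 0.6
gripper_force: 0.0
```

Run:
```python
from h import *
a=grab_frame("scene")[190:290,200:330]; b=grab_frame("side")[180:280,220:350]
cv2.imwrite("pics/crop5.png",np.vstack([cv2.resize(x,None,fx=2.9,fy=2.9,interpolation=cv2.INTER_CUBIC) for x in(a,b)]))
s=state(); print(s["ee_pos"],s["force"])
```

```text
[ 558.47577269 -105.98209175   54.47848055] [-0.63013011  0.18169623 -0.71931363]
```

View pics/crop5.png

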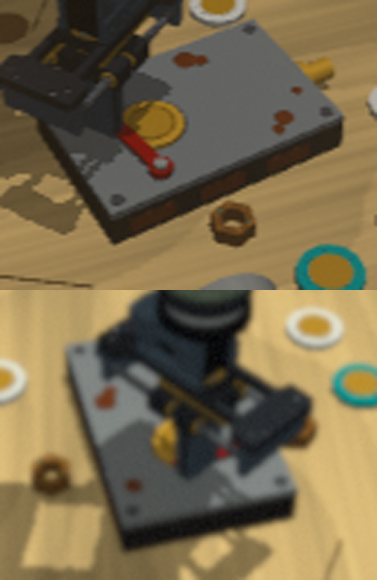

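The keeper (red, scene crop 145,150) has swung over the disc's edge with the fingers behind the post, and the forces are negligible. I'll carry on more slowly to the stop.

>>> move_arm([
  [0, [-0.1, 0.34, 0], [0, 0, 0]],
  [0, [-0.06, 0.35, 0], [0, 0, 0]],
  [0, [-0.01, 0.35, 0], [0, 0, 0]],
  [0, [0.01, 0.18, 0], [0, 0, 0]],
  [0, [0.02, 0.14, 0], [0, 0, 0]],
  [0, [0, 0, 0], [0, 0, 0]],
  [0, [0, 0, 0], [0, 0, 0]],
])

```text
time_s: 7.82
ee_pos: [555.0, -72.3, 54.4]
ee_rot: [-180.0, -0.0, 41.1]
force: [1.0, -0.3, 0.7]
gripper_width: 0.9
gripper_force: 0.0
```

>>> move_arm([
  [0, [0.01, 0.08, 0], [0, 0, 0]],
  [0, [0, 0, 0], [0, 0, 0]],
])

```text
time_s: 7.98
ee_pos: [555.3, -70.7, 54.4]
ee_rot: [180.0, -0.0, 41.1]
force: [0.5, -0.8, -0.3]
gripper_width: 0.4
gripper_force: 0.1
```

Still no stop felt. I'll continue in 2 mm steps.

>>> move_arm([
  [0, [0.01, 0.08, 0], [0, 0, 0]],
  [0, [0, 0, 0], [0, 0, 0]],
])

```text
time_s: 8.15
ee_pos: [555.6, -68.7, 54.5]
ee_rot: [180.0, -0.0, 41.1]
force: [0.6, -0.9, 0.2]
gripper_width: 0.8
gripper_force: 0.2
```

>>> move_arm([
  [0, [0.01, 0.08, 0], [0, 0, 0]],
  [0, [0, 0, 0], [0, 0, 0]],
])

```text
time_s: 8.32
ee_pos: [556.2, -67.4, 54.6]
ee_rot: [179.9, 0.0, 41.2]
force: [1.0, -3.5, 0.2]
gripper_width: 0.2
gripper_force: 1.6
```

>>> move_arm([
  [0, [0.01, 0.08, 0], [0, 0, 0]],
  [0, [0, 0, 0], [0, 0, 0]],
])

```text
time_s: 8.48
ee_pos: [556.9, -66.4, 54.8]
ee_rot: [179.8, 0.0, 41.2]
force: [1.5, -7.1, -0.4]
gripper_width: 0.5
gripper_force: 3.2
```

The force climbs to 7 N, so it's at the stop. Backing off, lifting and checking.

>>> move_arm([
  [0, [0.1, -0.15, 0], [0, 0, 0]],
  [0, [0.2, -0.25, 0], [0, 0, 0]],
  [0, [0.3, -0.4, 0], [0, 0, 0]],
  [0, [0, -0.3, 0.8], [0, 0, 0.94]],
  [0, [0, 0, 1], [0, 0, 0.94]],
  [0, [0, 0, 1], [0, 0, 0.94]],
  [0, [0, 0, 1], [0, 0, 0.94]],
  [0, [0, 0, 1], [0, 0, 0.94]],
  [0, [0, 0, 1], [0, 0, 0.94]],
  [0, [0, 0, 0], [0, 0, 0.94]],
  [0, [0, 0, 0], [0, 0, 0.94]],
  [0, [0, 0, 0], [0, 0, 0.94]],
  [0, [0, 0, 0], [0, 0, 0.94]],
  [0, [0, 0, 0], [0, 0, 0.94]],
  [0, [0, 0, 0], [0, 0, 0.94]],
  [0, [0, 0, 0], [0, 0, 0.94]],
  [0, [0, 0, 0], [0, 0, 0]],
  [0, [0, 0, 0], [0, 0, 0]],
])

```text
time_s: 9.98
ee_pos: [571.3, -92.6, 199.4]
ee_rot: [180.0, -0.0, 89.9]
force: [0.3, 0.5, 0.2]
gripper_width: 0.3
gripper_force: 0.0
```

Run:
```python
from h import *
i=camera_info("wrist"); w=grab_frame("wrist"); cv2.imwrite("pics/w3.png",w)
hsv=cv2.cvtColor(w,cv2.COLOR_BGR2HSV)
m=cv2.inRange(hsv,(0,150,50),(7,255,255))|cv2.inRange(hsv,(173,150,50),(180,255,255))
k=max(cv2.findContours(m,cv2.RETR_EXTERNAL,cv2.CHAIN_APPROX_NONE)[0],key=cv2.contourArea)
print(cv2.boundingRect(k),cv2.minAreaRect(k),ray(i,(0,0))[0].round(0),state()["ee_pos"],state()["force"])
```

```text
(235, 144, 106, 32) ((287.43890380859375, 159.7420196533203), (105.63064575195312, 24.24732780456543), 4.707851886749268) [571. -23. 370.] [571.22458863 -92.51729861 199.38170187] [1.14751377 0.85378474 0.56340912]
```

View pics/w3.png

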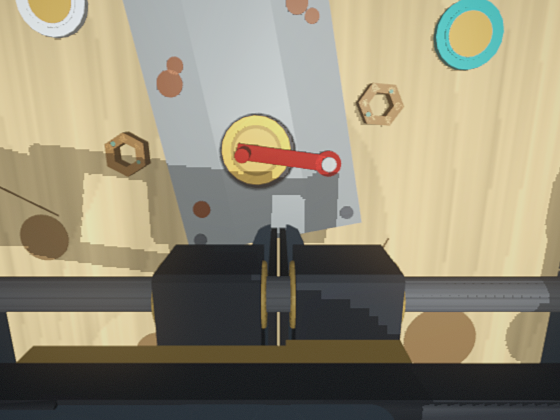

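The wrist view shows the keeper lying across the disc, with its boss at (329,162) and post at (243,154), and the nuts undisturbed. I'll check the angle numerically.

Run:
```python
from h import *
i=camera_info("wrist"); w=cv2.imread("pics/w3.png")
hsv=cv2.cvtColor(w,cv2.COLOR_BGR2HSV)
m=cv2.inRange(hsv,(0,150,50),(7,255,255))|cv2.inRange(hsv,(173,150,50),(180,255,255))
c=[]
for x in range(258,313,3):
    y=np.nonzero(m[:,x])[0]; y=y[(y>135)&(y<185)]
    c.append([onz(i,(x,q),49)[:2] for q in(y.min()-.5,y.max()+.5)])
c=np.array(c); print("width",np.abs(c[:,0,1]-c[:,1,1]).round(1))
for e in(0,1): 
    p=np.polyfit(c[:,e,0],c[:,e,1],1); print("edge angle",np.degrees(np.arctan(p[0])))
def edge(pts):
    p=np.array([onz(i,q,40)[:2] for q in pts]); d=p[1]-p[0]; return np.degrees(np.arctan2(-d[0],d[1]))
g=cv2.cvtColor(w,cv2.COLOR_BGR2HSV)[...,1]<60
for side in(0,1):
    q=[]
    for r in range(10,215 if side else 130,5):
        xs=np.nonzero(g[r,100:370])[0]+100; q.append(onz(i,(xs.min() if side==0 else xs.max(),r),40)[:2])
    q=np.array(q)
    for _ in range(5):
        p=np.polyfit(q[:,1],q[:,0],1); e=abs(np.polyval(p,q[:,1])-q[:,0]); q=q[e<max(1,2*np.median(e))]
    print("housing yaw",-np.degrees(np.arctan(p[0])),len(q))
```

```text
width [13.5 12.6 13.5 12.7 13.5 13.5 12.7 13.5 12.7 13.6 13.6 13.6 13.6 12.7
 13.6 13.6 12.7 13.6 12.8]
edge angle -7.827284342367299
edge angle -7.839868579478506
housing yaw 10.971990228892231 24
housing yaw 10.924193466631307 40
```

The arm lies at 7.83° and the housing's yaw is 10.95°, so θ = 108.8° = 1.899 rad. That is at the stop, and the robot is clear.

```bash
python3 -c "
from workcell import *
print(job_done())"
```

```text
the job is handed in; nothing more can be done
None
```

The job is handed in, about 10 s into the 53 s allowed: the brass disc lies flush in the seat, and the red keeper arm is across it at its stop (1.899 rad measured, stop at 1.9).

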